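# Unpack the round-lidded chest onto the assembly board

### The job

The delivery carton on the bench has been slit and its two long flaps are sprung half open: first fold both flaps right back, leaning well outwards past upright, so that they stay open. Then lift out the small wooden chest with the rounded lid and set it down, upright and without dropping it, in the corner of the assembly board: pushed up against both low fences, its long side along the longer fence. Leave the flat-lidded box in the carton and do not disturb the other things on the bench.

Things in the scene. Friction and masses are not known exactly. Their poses are not given: they have to be found in the camera images.
- carton: Open brown cardboard shipping carton, fixed to the bench, 270 (its x) x 180 (its y) x 80 mm high, walls and floor 4 mm. Origin: centre of its underside. Two long flaps hinge on the top edges of its two long sides (y = +90 and y = -90 mm); its end flaps are folded down outside its short ends (reaching 11 mm beyond them). It and the assembly board may swap sides of the bench.
- flap_left (a joint): Angle of the carton flap hinged on the carton's +y top edge (262 x 70 x 4 mm card). 0 = flat, covering the carton; 1.57 = upright; 2.7 = folded right back (stop). It starts half open at 0.5 to 0.9 and its stiff crease stays where it is left. Counts as folded back above 1.9.
- flap_right (a joint): The same for the flap hinged on the carton's -y top edge.
- flap_left_hinge (a point): Middle of the left flap's hinge line, on the carton's top edge: (0, +90, 80) mm in the carton's frame; the hinge runs along the carton's x. Axes as the carton's.
- flap_right_hinge (a point): Middle of the right flap's hinge line: (0, -90, 80) mm in the carton's frame. Axes as the carton's.
- flap_left_edge (a point): Middle of the left flap's free edge, 70 mm from its hinge; moves with the flap.
- flap_right_edge (a point): Middle of the right flap's free edge, 70 mm from its hinge; moves with the flap.
- chest: The thing to take out: plain light-wood chest with a rounded (half-cylinder) lid, 50 (its x) x 100 (its y) x 67 mm high, 0.15 to 0.3 kg; straight sides up to 42 mm, above that the lid of 25 mm radius, its ridge along y. Origin: centre of its underside. Stands on the carton floor (4 mm thick) in one end of the carton, its long side roughly across the carton.
- flat_box: Plain light-wood box with a flat lid, 50 (x) x 100 (y) x 52 mm high, origin at the centre of its underside, in the other end of the carton. Stays in the carton.
- board: Assembly board, plywood plate 200 (its x) x 180 (its y) x 12 mm, fixed to the bench, origin at the centre of its underside. Two low wooden fences stand on it, 14 mm higher than its top: the longer (180 mm, along y) with its inner face at x = +62 mm, the shorter (80 mm, along x) with its inner face at y = +62 mm. They make an inside corner at (62, 62) mm.
- nest (a point): Where the centre of the chest's underside belongs: on the board's top, (37, 12, 12) mm in the board's frame, i.e. 25 mm from the longer fence and 50 mm from the shorter. Axes as the board's: the chest's long axis (its y, either way round) goes along y.
- screwdriver: Bystander: screwdriver with wooden handle, 190 mm, lying between carton and board.
- brush: Bystander: brush, 180 mm, lying on the near side of the bench.
- mallet: Bystander: hammer with wooden handle, 240 mm, lying on the near side.
- offcut: Bystander: light-wood offcut 60 x 110 x 35 mm on the near side.
- glue: Bystander: white glue bottle, 60 mm across, 150 mm high, at the far side.
- tape: Bystander: ring-shaped roll core 100 mm across, 40 mm high, at the far side.
Not all that is in view belongs to the job. What is shaped like the chest but pink is not meant. What is shaped like the flat_box but orange is not meant.

How it is judged:
By the outcome, as a careful person would: the job done as asked, in the order asked, and still so for the second after the job is handed in, with the robot touching nothing.
It also fails if it takes over 69 s, if anything falls off the work surface, if the arm or the gripper's body presses on something with over 40 N, if the wrist force passes 120 N, or if a joint passes its speed limit or range.

### The arm

A 7-joint arm with a two-finger parallel gripper is mounted at the origin on the work surface. World frame = base frame: x ahead of the robot, y to its left, z up, the work surface at z = 0. Lengths are in mm, angles in rad, forces in N, time in s.
With the tool pointing down it reaches from about 400 to 900 mm from the base axis. Payload 5.6 kg.
Tool frame: the origin (TCP) lies midway between the tips of the shut fingers; the grasp point (between the pads) lies 19 mm behind it; z points along the fingers, y is the line along which they close (so a half turn about z gives the same grasp; the last joint's range is limited). The gripper opens to 92 mm and grips with 3 to 60 N. Pads are 20 mm wide; open, the fingers measure 128 mm over their backs; the gripper's body (75 mm by 189 mm) begins 69 mm behind the grasp point.
Start: joints at [-1.311, 0.468, -0.012, 1.603, 0.006, 1.071, -0.056], TCP at [193.867, 620.423, 214.592] pointing down, gripper open.
Joint ranges: [-2.53, 2.53], [-0.31, 2.02], [-1.57, 1.55], [0.28, 2.44], [-1.29, 4.43], [0.15, 1.84], [-2.92, 2.92]. Speed limits (rad/s): [2.57, 2.57, 3.14, 3.14, 3.14, 3.14, 3.14].

### API

Orientations are given as a rotation vector (axis times angle).
In Python, from cell import robot, grip, kin, viewer gives the robot as it stands. Calls block until the motion is done:
- robot.movep(position, orientation): joint-space move of the TCP to a pose.
- robot.servo_line(position, feed=150, rotation=None): straight line of the TCP; rotation=None keeps the orientation; feed is the mean speed in mm/s.
- robot.goto_joints(angles): joint-space move.
- grip(opening, newtons=None): opening from 0.0 (shut) to 1.0 (fully open); newtons is the grip in N (None keeps the last); returns when the fingers have stopped.
- robot.hold(seconds).
- kin.ik(position, orientation): joint angles nearest the present ones, or None.
- robot.observe(): the state.
- viewer.read_camera(name): name is "scene" or "top"; returns the picture (400x640x3 uint8, red, green, blue); there is no depth.
- viewer.camera_info(name): a dict with "camera_matrix" (3x3 intrinsics, pixels), "R" (3x3) and "t" (3): a world point X has camera coordinates R X + t. Camera axes: x right, y down, z forward; pixel columns grow to the right and rows downward; lengths in mm; the calibration is good to about 2 mm. A picture is of the moment at which its call begins. camera_info takes no time and is no camera call.
A pose or a line that the arm cannot do raises robot.IKError and nothing moves.
- robot.job_done(): hands the job in; it is judged then, once.
Trained networks look in the newest picture that a camera, given by its name, has taken for a name from the list of things; names that differ only in an ending like _2 or _b are one class to them, and where a whole thing is asked for, a point or a joint stands for the part that bears it (a point fixed in the world has none). Each returns a list of dicts, best first, with "confidence" (0 to 1); they miss things now and then, are a little off and sometimes report something else, mostly with a low value. They report only what shows in the picture. A call takes as long as a camera call. They do not tell look-alikes from the thing itself.
- viewer.silhouettes(name, camera): "mask" (400x640 bool, what is visible of it).
- viewer.pinpoint(name, camera): "at" ([x, y, z] in mm, in the coordinates of the camera as it stood for that picture, good to about 4 mm: a listed point, or the origin of a listed thing).
The state is a dict: "t": time; "joints": joint angles; "joint_velocities": joint speeds; "joint_torque": joint torques, N m; "tcp_pos": TCP position; "tcp_rot": TCP orientation; "contact_force": force on the tool from outside, world axes, zero at the start; "wrist_torque": the same for the moment, N m; "grip_width": opening from 0.0 (shut) to 1.0 (fully open); "grip_force": force on a finger pad.
Only numpy, scipy, OpenCV 4.12 (cv2) and the standard library are available. Lean on these libraries where they do the work, as an engineer would, in place of code of your own. Each camera call takes 0.05 s, during which the arm holds its last target. There are 200 camera calls.

## Working session

There is one attempt and no reset: what is moved stays moved. The work goes in short steps, each a Python script; the robot and the scene stay as the last script left them, time stands still between calls to the robot, and variables do not carry over. Pictures are saved under pics/ and viewed, at most 10 in all, crops included, and the job is handed in when it is done.

```bash
ls; mkdir -p pics
cat > h.py <<'E'
import numpy as np, cv2
from cell import robot, grip, kin, viewer
from scipy.spatial.transform import Rotation as Ro
def toworld(cam,p):
    c=viewer.camera_info(cam); return np.array(c["R"]).T@(np.array(p)-np.array(c["t"]))
def find(name,cam,n=3):
    return [(round(d["confidence"],2),toworld(cam,d["at"]).round(1)) for d in viewer.pinpoint(name,cam)[:n]]
def snap(cam,fn=None):
    im=viewer.read_camera(cam)
    if fn: cv2.imwrite("pics/"+fn,im[:,:,::-1])
    return im
E
cat > a.py <<'E'
from h import *
np.set_printoptions(suppress=True)
for c in("scene","top"): snap(c,c+"0.png")
for c in("scene","top"):
    i=viewer.camera_info(c); print(c,"pos",(-np.array(i["R"]).T@np.array(i["t"])).round(),np.array(i["R"]).round(2).tolist())
    for n in "carton flap_left_hinge flap_right_hinge flap_left_edge flap_right_edge chest flat_box board nest screwdriver glue tape mallet brush offcut".split(): print(n,find(n,c))
o=robot.observe();print(o["t"],o["tcp_rot"])
E
python3 a.py
```

```text
pics
scene pos [1064. -646.  717.] [[0.81, 0.59, 0.03], [0.36, -0.46, -0.81], [-0.47, 0.66, -0.59]]
carton [(0.98, array([586.5, 231.3,   2.9]))]
flap_left_hinge [(0.63, array([596. , 324.6,  74.7]))]
flap_right_hinge [(0.61, array([580.5, 149.6,  78.2])), (0.49, array([386.9,   2.6,  -0.5]))]
flap_left_edge [(0.72, array([ 330.8, -200.3,    5.3])), (0.59, array([591.1, 269.9, 124.2]))]
flap_right_edge [(0.7, array([587.2, 207. , 121.5])), (0.26, array([ 578.9, -237.9,   -0.4]))]
chest [(0.93, array([711.5, 485.5,   4.2])), (0.59, array([643.2, 224.8,   6. ]))]
flat_box [(0.71, array([553.8, 483.6,   1.3]))]
board [(0.76, array([ 580. , -237.3,   -0.3]))]
nest [(0.85, array([ 621. , -233.1,   14.7])), (0.55, array([ 333.8, -199.6,    0.8]))]
screwdriver [(0.87, array([607.7,   2.6,  -0.2]))]
glue [(0.97, array([802.9,  44.2,   0.1])), (0.33, array([806.9, -57.2,  -1.5]))]
tape [(0.82, array([804.8, -57.6,   1.5]))]
mallet [(0.79, array([ 331.7, -199. ,    1.8])), (0.29, array([586.9, 236.1,   5.7]))]
brush [(0.85, array([339.1, 189.1,   2.4]))]
offcut [(0.57, array([388.9,   2.2,  -1
[... 514 characters left out ...]
]))]
chest [(0.83, array([707.6, 481.6,  -5. ])), (0.68, array([638.2, 230.2,   0.4])), (0.39, array([587.1, 270.4, 121.5]))]
flat_box [(0.97, array([553.3, 483.3,   1. ])), (0.89, array([525.2, 252.9,   3.9]))]
board [(0.88, array([ 580.4, -231.7,    0.3]))]
nest [(0.82, array([ 620.3, -225.4,    8.3]))]
screwdriver [(0.82, array([603.2,   2.7,  -4.1])), (0.36, array([592.3, 326.9,  77.6]))]
glue [(0.78, array([800.7,  42.4,   0.9]))]
tape [(0.94, array([802.3, -55. ,  -3.2]))]
mallet [(0.88, array([ 328.2, -200.2,   -1.2])), (0.73, array([587.5, 236.9,  -0.2]))]
brush [(0.56, array([336.8, 195.1,  -1.7]))]
offcut [(0.91, array([386.7,   7.8,  -0.4]))]
1.6 [0.47394407 3.10558866 0.00000533]
```

View pics/scene0.png

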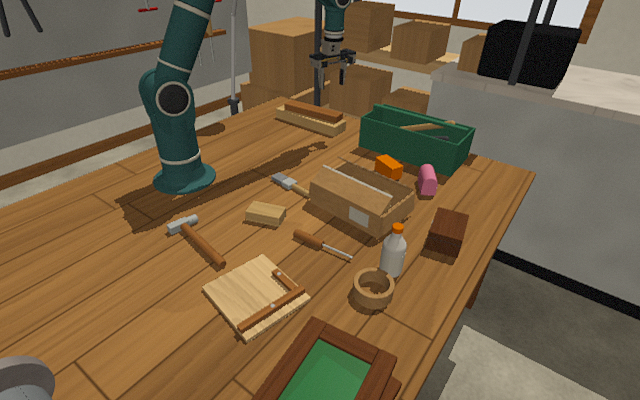

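View pics/top0.png

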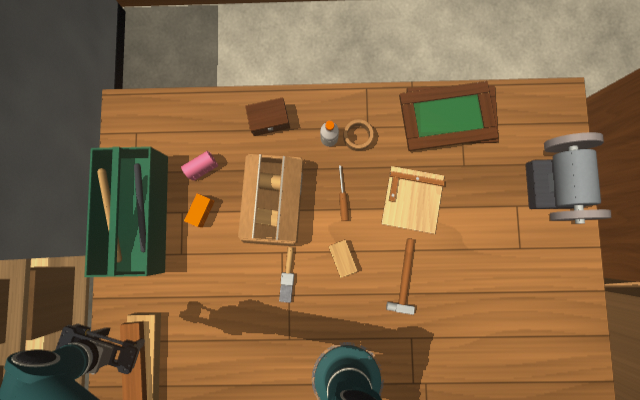

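The pictures show the carton at top-view (270,198) with the chest at (272,182). The board is at (413,200), with its fence corner at the upper left. The pink and orange decoys at (199,166) and (199,210) are outside the carton. The poses from the two cameras agree with each other and with the given heights, so I'm folding the flaps now.

```bash
cat >> h.py <<'E'
def down(yaw):
    """tool down, closing line (tool y) along world direction yaw; pick the half turn nearest in joint 7"""
    u=np.array([np.cos(yaw),np.sin(yaw),0]); z=np.array([0,0,-1.])
    return [Ro.from_matrix(np.c_[np.cross(s*u,z),s*u,z]).as_rotvec() for s in(1,-1)]
def best(p,yaw):
    q0=np.array(robot.observe()["joints"]); c=[]
    for r in down(yaw):
        q=kin.ik(list(p),list(r))
        if q is not None: c.append((np.abs(np.array(q)-q0).max(),tuple(r)))
    return np.array(min(c)[1])
C=np.array([586,236,0.]); CY=-0.08
def cw(x,y,z): return (C+Ro.from_euler("z",CY).apply([x,y,z])).tolist()
E
cat > b.py <<'E'
from h import *
p=cw(-3,2,225); r=best(p,CY); robot.movep(p,r); grip(0.0)
o=robot.observe(); print(o["t"],o["joints"],np.round(o["tcp_pos"]))
robot.servo_line(cw(-3,2,110),feed=200)
def push(s):
    f=0
    for th in np.arange(0.75,2.5,0.19):
        a=50; robot.servo_line(cw(-3,s*(80-a*np.cos(th)),80+a*np.sin(th)),feed=130)
        f=max(f,np.linalg.norm(robot.observe()["contact_force"]))
    print("push",s,f,robot.observe()["t"])
push(1); robot.servo_line(cw(-3,80,125),feed=250); robot.servo_line(cw(-3,0,112),feed=250)
push(-1); robot.servo_line(cw(-3,-80,125),feed=250); robot.servo_line(cw(-3,0,260),feed=300)
p=[500,0,300]; robot.movep(p,best(p,CY)); grip(1.0)
for c in("scene","top"):
    im=snap(c,c+"1.png")
    for n in "carton flap_left_hinge flap_right_hinge flap_left_edge flap_right_edge chest flat_box board nest".split(): print(n,find(n,c))
    for n in("chest","board"): 
        for k,d in enumerate(viewer.silhouettes(n,c)[:2]):
            m=d["mask"]; ys,xs=np.nonzero(m); print(n,c,round(d["confidence"],2),xs.mean().round(),ys.mean().round(),len(xs)); np.save(f"{n}_{c}{k}.npy",m)
print(robot.observe()["t"])
T=cv2.imread("pics/top1.png"); cv2.imwrite("pics/crop1.png",np.hstack([cv2.resize(T[140:260,220:320],None,fx=4,fy=4,interpolation=2),cv2.resize(T[150:250,370:450],None,fx=4,fy=4.8,interpolation=2)]))
E
python3 b.py
```

```text
4.9167 [-0.78769566  0.44328436  0.46852002  1.67005009 -0.2212159   1.08110331
 -0.33346298] [583. 238. 225.]
push 1 1.7281442594826106 8.3583
push -1 2.1916901865665563 11.8833
carton [(0.8, array([584.7, 235.5,   4.6])), (0.26, array([ 333. , -197.6,   -0.7]))]
flap_left_hinge [(0.92, array([596.3, 322.3,  79. ]))]
flap_right_hinge [(0.93, array([577.6, 147.1,  79.2]))]
flap_left_edge [(0.62, array([600.5, 380.4, 121.2]))]
flap_right_edge [(0.55, array([575.1,  89.7, 122.9]))]
chest [(0.88, array([645.6, 224.9,   5.5])), (0.73, array([713.6, 483.4,  -1.7]))]
flat_box [(0.88, array([531.4, 259.1,   4.4]))]
board [(0.61, array([ 5.760e+02, -2.376e+02,  4.000e-01]))]
nest [(0.66, array([ 620.8, -234.5,   14.1]))]
chest scene 0.62 367.0 190.0 5544
chest scene 0.56 378.0 202.0 532
board scene 0.68 255.0 296.0 5102
carton [(0.63, array([585.4, 238.6,  -1.4])), (0.28, array([389.4,  10.8,  -1.5]))]
flap_left_hinge [(0.82, array([591.3, 324. ,  79.1]))]
flap_right_hinge [(0.62, array([575.7, 148. ,  79.6]))]
flap_left_edge [(0.85, array([599.3, 383.2, 121.9]))]
flap_right_edge [(0.87, array([569.1,  85.6, 118.8])), (0.5, array([ 327.6, -197.6,   -5.7]))]
chest [(0.68, array([641.5, 228.9,   1.6]))]
flat_box [(0.75, array([526.3, 252.9,   2.5])), (0.59, array([552.9, 482.9,  -1.8]))]
board [(0.94, array([ 578.5, -232.6,   -0.8])), (0.63, array([576.5, 147.6,  80.3]))]
nest [(0.7, array([ 619.8, -224.9,    7.4]))]
chest top 0.87 199.0 166.0 571
chest top 0.58 274.0 182.0 491
board top 0.94 415.0 198.0 2883
16.4417
```

View pics/crop1.png

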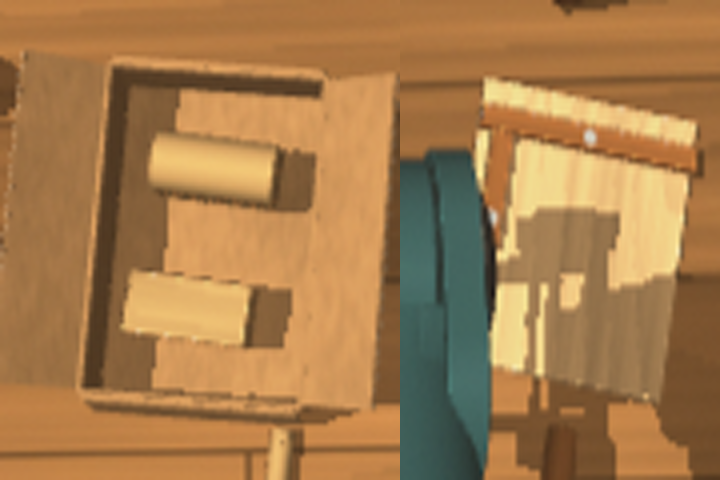

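View pics/scene1.png

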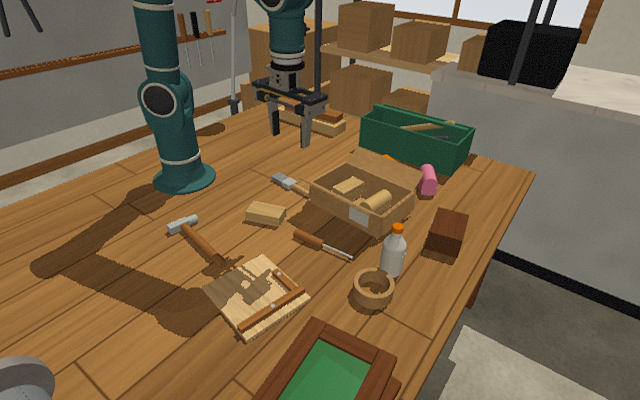

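Both flaps are folded back: their edges sit 58 mm out and 42 mm up, about 2.5 rad. The chest with the rounded lid shows at crop (213,165). The flat box below it, at (188,308), is not the one to take. Next I fit the chest's pose to its silhouette.

```bash
cat >> h.py <<'E'
from scipy.optimize import minimize
def chestpts():
    a=np.linspace(0,np.pi,13); prof=[(-25,0),(25,0)]+[(25*np.cos(t),42+25*np.sin(t)) for t in a]
    return np.array([(x,y,z) for x,z in prof for y in(-50,50)],float)
def boardpts(): return np.array([(x,y,z) for x in(-100,100) for y in(-90,90) for z in(0,12)],float)
def render(P,pose,z,cam,S=8):
    i=viewer.camera_info(cam); W=Ro.from_euler("z",pose[2]).apply(P)+[pose[0],pose[1],z]
    c=W@np.array(i["R"]).T+np.array(i["t"]); u=c@np.array(i["camera_matrix"]).T; u=u[:,:2]/u[:,2:]
    h=cv2.convexHull((u*16).round().astype(np.int32)); m=np.zeros((400,640),np.uint8); 
    m=np.zeros((400*4,640*4),np.uint8); h=cv2.convexHull(((u+.5)*4*16-8).round().astype(np.int32)); cv2.fillConvexPoly(m,h,255,shift=4)
    return cv2.resize(m,(640,400),interpolation=cv2.INTER_AREA)/255.
def fit(P,z,masks,x0):
    def cost(v):
        p=[v[0],v[1],v[2]/100]; s=0
        for cam,m in masks:
            r=render(P,p,z,cam); s+=1-np.minimum(r,m).sum()/np.maximum(r,m).sum()
        return s/len(masks)
    v0=np.array([x0[0],x0[1],x0[2]*100]); o=minimize(cost,v0,method="Nelder-Mead",options=dict(initial_simplex=[v0,v0+[8,0,0],v0+[0,8,0],v0+[0,0,10]],maxiter=150,xatol=.05,fatol=1e-5))
    return np.r_[o.x[:2],o.x[2]/100].round(3),round(o.fun,3)
E
python3 - <<'E'
from h import *
t=np.load("chest_top1.npy"); s=np.load("chest_scene1.npy")
for ms in([("top",t)],[("scene",s)],[("top",t),("scene",s)]):
    print(fit(chestpts(),4,ms,(642,228,-.12)))
b=np.load("board_top0.npy")|False
print(fit(boardpts(),0,[("scene",np.load("board_scene0.npy"))],(579,-234,-.2)))
E
```

```text
(array([ 6.43988e+02,  2.31614e+02, -1.69000e-01]), np.float64(0.114))
(array([ 6.40207e+02,  2.42612e+02, -1.32000e-01]), np.float64(0.294))
(array([ 6.43147e+02,  2.32360e+02, -1.42000e-01]), np.float64(0.22))
(array([ 5.79038e+02, -2.33892e+02, -1.97000e-01]), np.float64(0.022))
```

```bash
cat > c.py <<'E'
from h import *
x,y,a=643.5,229,-.14
p=[x,y,230]; robot.movep(p,best(p,a)); grip(0.88)
robot.servo_line([x,y,60],feed=250); robot.servo_line([x,y,22.5],feed=80)
o=robot.observe(); print(np.round(o["contact_force"],1),np.round(o["tcp_pos"],1))
grip(0.0,30)
o=robot.observe(); print(o["grip_width"]*92,o["grip_force"],np.round(o["contact_force"],1))
robot.servo_line([x,y,40],feed=60); o=robot.observe(); print(o["grip_width"]*92,np.round(o["contact_force"],1))
robot.servo_line([x,y,190],feed=200)
fits={}
for c in("scene","top"):
    snap(c,c+"2.png")
    print(find("chest",c,2),find("board",c,1),find("nest",c,1))
    d=viewer.silhouettes("board",c)[0]; m=d["mask"]; np.save(f"b2_{c}.npy",m); fits[c]=m
    print(c,d["confidence"],fit(boardpts(),0,[(c,m)],(579,-234,-.2)))
print(fit(boardpts(),0,list(fits.items()),(579,-234,-.2)))
o=robot.observe(); print(o["t"],o["grip_width"]*92,np.round(o["tcp_pos"],1))
S=cv2.imread("pics/scene2.png");T=cv2.imread("pics/top2.png")
cv2.imwrite("pics/crop2.png",np.hstack([cv2.resize(S[80:240,280:440],(400,400)),cv2.resize(T[150:250,365:465],(400,400))]))
E
python3 c.py
```

```text
[ 0.1 -0.4  0.9] [643.5 228.8  22.1]
49.82874372090176 29.94179606437683 [ 0.2 -0.3  0.4]
49.93703350412689 [-0.3  1.1 -2.8]
[(0.96, array([641.3, 224.9, 170.5]))] [(0.62, array([ 5.804e+02, -2.358e+02,  2.000e-01]))] [(0.56, array([ 621.8, -231.7,   11. ]))]
scene 0.75 (array([ 5.78746e+02, -2.32888e+02, -1.96000e-01]), np.float64(0.028))
[(0.82, array([707.9, 483.9,  -1.4])), (0.48, array([638.1, 229.2, 169.1]))] [(0.84, array([ 579.8, -233.3,   -1.4]))] [(0.72, array([388.9,   9.8,   0. ]))]
top 0.92 (array([ 5.78748e+02, -2.31710e+02, -2.08000e-01]), np.float64(0.029))
(array([ 5.79042e+02, -2.32142e+02, -2.03000e-01]), np.float64(0.03))
21.75 49.905177971897885 [643.5 228.9 189.8]
```

View pics/crop2.png

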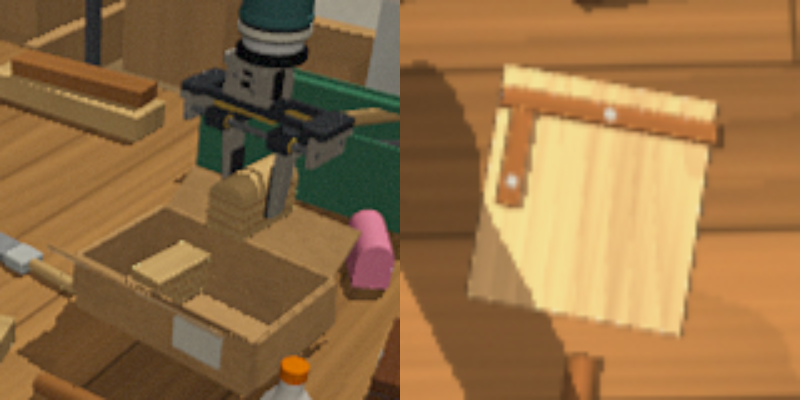

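The chest hangs upright in the grip and the flat box is still in the carton. In the right half, the board's fence corner shows at (535,110). The board pose from both views agrees within about 1.5 mm. Next I carry the chest over, lower it until it touches, and slide it against the fences by feel.

```bash
cat > d.py <<'E'
from h import *
B=np.array([579,-232.5,0]); Y=-.202; Rb=Ro.from_euler("z",Y)
def bw(x,y,z): return (B+Rb.apply([x,y,z])).tolist()
F=lambda: Rb.inv().apply(np.array(robot.observe()["contact_force"]))
x,y=37-9,12-9
p=[643.5,228.9,230]; robot.servo_line(p,feed=200)
p=bw(x,y,230); robot.movep(p,best(p,Y)); robot.servo_line(bw(x,y,60),feed=250); robot.servo_line(bw(x,y,36),feed=60)
robot.hold(.2); f0=F(); z=36
while z>27:
    z-=.5; robot.servo_line(bw(x,y,z),feed=20); f=F()-f0
    if f[2]>2: break
print("touch z",z,f.round(1),np.round(robot.observe()["tcp_pos"],1),robot.observe()["t"])
if f[2]>2:
  z+=.3
  for k in(0,1):
    robot.servo_line(bw(x,y,z),feed=20); f1=F()
    for i in range(22):
        if k==0: x+=1
        else: y+=1
        robot.servo_line(bw(x,y,z),feed=25); d=F()-f1
        if d[k]<-7: break
    print("slide",k,x,y,d.round(1),robot.observe()["t"])
for c in("scene","top"): snap(c,c+"3.png"); print(find("chest",c,2))
print(robot.observe()["t"],robot.observe()["grip_width"]*92)
S=cv2.imread("pics/scene3.png");T=cv2.imread("pics/top3.png")
cv2.imwrite("pics/crop3.png",np.hstack([cv2.resize(S[200:350,180:330],(400,400)),cv2.resize(T[150:250,365:465],(400,400))]))
E
python3 d.py
```

```text
touch z 30.5 [-1.6  2.   3.4] [ 607.1 -235.2   30.8] 28.1333
slide 0 40 3 [-8.   1.   9.3] 31.3833
slide 1 40 7 [-0.2 -7.7 -2.8] 32.6333
[(0.74, array([714. , 484.6,   5.6])), (0.63, array([ 616.4, -238.2,   14. ]))]
[(0.96, array([708.6, 482. ,  -2.3])), (0.66, array([335.5, 189.4,  -5.6]))]
32.8333 49.42472633473776
```

View pics/crop3.png

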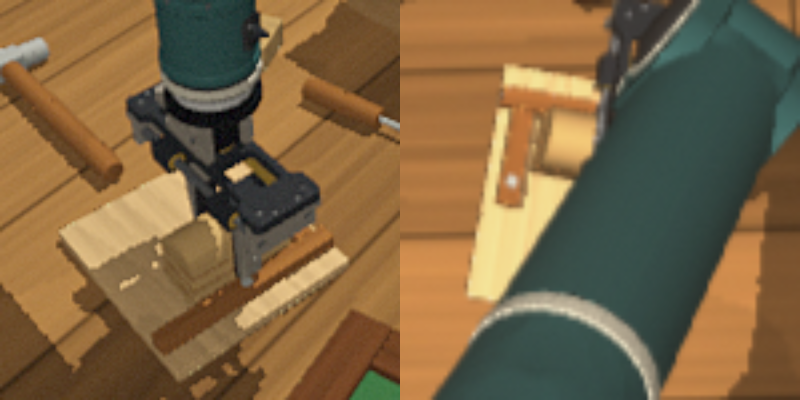

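Contact with the long fence is clear. The y contact could be just friction, so I back off and feel again in y before releasing.

```bash
cat > e.py <<'E'
from h import *
B=np.array([579,-232.5,0]); Y=-.202; Rb=Ro.from_euler("z",Y)
def bw(x,y,z): return (B+Rb.apply([x,y,z])).tolist()
F=lambda: Rb.inv().apply(np.array(robot.observe()["contact_force"]))
x,y,z=37.5,5,31.2
robot.servo_line(bw(x,y,z),feed=20); robot.hold(.1); f1=F(); print(f1.round(1))
for i in range(14):
    y+=1; robot.servo_line(bw(x,y,z),feed=25); d=F()-f1; print(y,d.round(1))
    if d[1]<-10: break
y-=.5; z=30.8; robot.servo_line(bw(x,y,z),feed=20); f1=F()
for i in range(8):
    x+=.7; robot.servo_line(bw(x,y,z),feed=25); d=F()-f1
    if d[0]<-7: break
print("x",x,d.round(1)); robot.hold(.1)
x-=.5; robot.servo_line(bw(x,y,30.6),feed=20)
print(F().round(1)); grip(.75); print(F().round(1))
robot.servo_line(bw(x,y,150),feed=120); robot.servo_line(bw(x,y,240),feed=250)
p=[480,150,320]; robot.movep(p,best(p,0))
ms=[]
for c in("scene","top"):
    snap(c,c+"4.png"); print(find("chest",c,3),find("nest",c,1))
    for d in viewer.silhouettes("chest",c)[:3]:
        m=d["mask"]; yx=np.argwhere(m).mean(0); print(c,d["confidence"],yx.round(),m.sum())
        r=render(chestpts(),(617,-228,Y),12,c)
        if np.minimum(r,m).sum()>.5*r.sum(): ms.append((c,m)); print(fit(chestpts(),12,[(c,m)],(617,-228,Y)))
if len(ms)==2: print(fit(chestpts(),12,ms,(617,-228,Y)))
print("nest",bw(37,12,12),robot.observe()["t"])
S=cv2.imread("pics/scene4.png");T=cv2.imread("pics/top4.png")
cv2.imwrite("pics/crop4.png",np.hstack([cv2.resize(S[250:350,190:320],(400,400)),cv2.resize(T[150:220,375:455],(400,400))]))
E
python3 e.py
```

```text
[-0.6 -0.2 -2.8]
6 [ 0.  -1.1  0.3]
7 [0.3 1.2 0.7]
8 [ 0.3 -0.2  0.5]
9 [ 0.6 -0.   0.1]
10 [ 0.2 -0.2  1.5]
11 [ 0.1 -2.5  0.2]
12 [ 0.6 -5.4  0.5]
13 [ 0.2 -6.5  0.4]
14 [ 1.3 -8.   1.1]
15 [ 0.9 -9.7  1.8]
16 [  0.4 -11.1   1. ]
x 41.70000000000002 [-8.6  0.3  5.9]
[ -7.8 -10.5   5. ]
[-0.7  0.7 -1. ]
[(0.72, array([ 617.5, -234. ,   14.9])), (0.7, array([711.9, 481.8,   3.1])), (0.67, array([ 621.3, -233.2,   14.2]))] [(0.76, array([ 618.6, -232.5,   11.5]))]
scene 0.97 [288. 267.] 1278
(array([ 6.16085e+02, -2.28332e+02, -1.95000e-01]), np.float64(0.127))
scene 0.67 [180. 427.] 445
scene 0.41 [188. 350.] 489
[(0.87, array([ 614.7, -231.6,   10.8])), (0.82, array([707.1, 483.7,  -3.5]))] [(0.7, array([ 617.7, -226.9,    9.3]))]
top 0.79 [187. 414.] 598
(array([ 6.17940e+02, -2.27957e+02, -2.09000e-01]), np.float64(0.045))
top 0.67 [165. 200.] 599
top 0.39 [186. 265.] 4801
(array([ 6.17583e+02, -2.28618e+02, -2.15000e-01]), np.float64(0.09))
nest [617.6552381182111, -228.1672680645575, 12.0] 42.125
```

View pics/crop4.png

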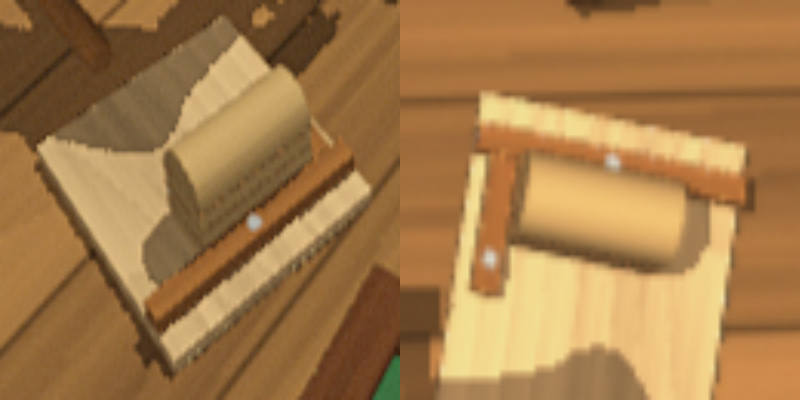

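The chest stands upright in the corner. In the crop, its left end meets the short fence at (515,200) and its long side meets the long fence at (610,165). The fit is within about 1 mm of the nest. Before handing in, I check the flaps, flat box and bystanders.

Run:
```python
from h import *
snap("top"); snap("scene","s5.png")
for n in "flap_left_edge flap_right_edge flat_box screwdriver glue tape mallet brush offcut".split(): print(n,find(n,"scene",2),find(n,"top",2))
a=[d for d in (find("flap_left_edge","top",1),find("flap_right_edge","top",1))]
robot.job_done()
```

```text
flap_left_edge [(0.61, array([599.9, 382.1, 120.2]))] [(0.83, array([597.8, 386.8, 121.6])), (0.52, array([ 614.2, -226.8,   11.1]))]
flap_right_edge [(0.58, array([576.1,  91.3, 121.2]))] [(0.83, array([570.6,  86. , 121.1]))]
flat_box [(0.73, array([533.5, 255.1,   6.8]))] [(0.65, array([ 5.547e+02,  4.801e+02, -3.000e-01]))]
screwdriver [(0.6, array([605.4,   2.1,  -0.7])), (0.32, array([584.8, 234.4,   5.3]))] [(0.64, array([605.2,   1.9,  -3.7])), (0.47, array([600.3, 382.7, 121.2]))]
glue [(0.76, array([8.024e+02, 4.310e+01, 4.000e-01]))] [(0.63, array([ 7.992e+02,  4.450e+01, -2.000e-01])), (0.52, array([ 583.9, -232.7,    2.6]))]
tape [(0.78, array([806.2, -57. ,   1.1]))] [(0.7, array([801.8, -55.8,  -4.6]))]
mallet [(0.86, array([ 333.4, -199. ,    3. ])), (0.16, array([ 8.045e+02,  4.330e+01, -2.000e-01]))] [(0.86, array([ 328.5, -197.8,   -3.3]))]
brush [(0.68, array([343.8, 190.5,   1.7]))] [(0.34, array([ 611.9, -232.9,   10.4]))]
offcut [(0.86, array([390.3,   2.6,   2. ]))] []
the job is handed in; nothing more can be done
```

The job is handed in at about 43 s of the 69 s: both flaps are folded back to about 2.5 rad, the chest stands upright against both fences within about 1 mm of its spot, the flat box is still in the carton, and the bystanders read where they started.

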